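# Latch, tug-test and invert a vial carrier

## Task

Draw the U-shaped yellow latch fully home, towards the robot, so that its two arms lie over the ears of the blue vial carrier in the inverting stand, then, with the cradle still upright, give the carrier's black handle a firm upward tug, well beyond its own weight, to make sure the latch holds it. Then turn the cradle right over with its red crank until it stops upside down, with the carrier still latched inside, and let go; leave the bottles on the worktop alone.

Things in the scene. Friction and masses are not known exactly. Their poses are not given: they have to be found in the camera images.
- axle (a point): Fixed point on the grey and aluminium inverting stand (base 130 x 196 mm), at the middle of its cradle, on the turning axis, 125 mm above the worktop. Its y axis runs along the turning axis towards the crank end, its z axis points up, its x axis away from the robot. In these axes the aluminium bearing posts stand at y = -79 mm and y = +79 mm (40 mm wide in x, 12 mm thick, up to 20 mm above the axle). The stand does not move.
- cradle (a joint): Turn of the grey cradle about the axle's +y axis, rad: 0 = upright (as found, on its stop), 3.14 = upside down, on its other stop. From 0 the crank starts out level, on the -x (robot) side of the axle, and goes up, over the top and down to level on the far side. It turns stiffly (about 0.2 N m, 4 N at the crank) and stays where it is left.
- cradle_center (a point): Middle of the cradle, on the axle; turns with the cradle. Its axes match those of the axle point when the cradle is upright.
- crank_grip (a point): Middle of the usable length of the red crank handle, a round bar 12 mm thick and 55 mm long, parallel to the axle; it lies 45 mm from the axis and at y = +125 mm along it, in the axes of the axle point. Turns with the cradle; the dark crank arm is 27 mm from this point towards the cradle. The red sleeve spins freely on its pin, so a gripper can keep its own orientation as the crank goes round.
- latch (a joint): Travel of the flat U-shaped yellow latch, m: 0 = fully home against its stop, each arm over the whole ear (16 mm long in x) of the carrier's top plate on its side, to within 1 mm; positive = pushed away from the robot, along the axle's +x axis (0.032 at most; the carrier is free from about 0.018). It closes towards -x, needs about 3 N and stays where it is left.
- latch_knob (a point): On the axis of the yellow latch's upright round knob (16 mm diameter, 32 mm tall), on the middle of the latch's far crossbar (14 mm wide in x, 124 mm long in y); 22 mm above the crossbar's top and 10 mm below the knob's top. Moves with the latch; fully home it is at x = +56 mm, y = 0 and z = +67 mm in the axes of the axle point.
- carrier_handle (a point): Centre of the black bar handle on top of the carrier (bar 12 mm wide in x, 72 mm long in y, 12 mm high); the carrier's top plate is 28 mm below it. Axes of the carrier: as those of the axle point when upright. The carrier has 3 mm of upward play before the ears of its top plate, at its +y and -y edges, meet the two arms of the latch; unlatched, it lifts straight out. It weighs 2 to 4 N; a tug of 12 to 15 N is firm.
- carrier_center (a point): Middle of the loose blue vial carrier (70 x 110 x 72 mm with its ears, without its handle, two plates with six vials between, about 0.27 kg); fits the cradle with about 1.5 mm of play all round and 3 mm in height. Its z axis points to its handle side.
- bod_bottle_0: Clear sample bottle with pointed stopper, 59 mm diameter, 140 mm tall; a bystander. Origin under its base.
- bod_bottle_1: Another such bottle, a bystander. Origin under its base.
- wash_bottle: Squeeze wash bottle with bent nozzle, 66 x 100 x 185 mm; a bystander. Origin under its base.
- carrier: The same carrier as a whole, its origin under the middle of its base, 36 mm below its middle.
- latch_arms: The two arms of the yellow latch (each 60 x 14 x 6 mm, 110 mm apart), which go over the carrier's ears; they move with the latch. Their origin is at the middle of the cradle when the latch is home.
Mind the look-alikes: they are no part of the job. There is more than one size of the carrier; the job needs the smaller.

How it is judged:
On the way, in this order (a step that is already met when the one before it is completed fails the run):
1. the latch is slid fully home (within 2.5 mm) with the cradle upright (value of joint latch below 0.0025 m and value of joint cradle below 0.15 rad), for 0.2 s.
2. the carrier is tugged upward by hand against the closed latch (more than 3 N on the latch), the cradle still upright (within 0.15 rad) (contact force between carrier and latch_arms above 3 N and contact force between the fingers and carrier above 2 N and value of joint latch below 0.003 m and value of joint cradle below 0.15 rad), for 0.05 s.
3. the cradle is turned upside down (within 0.15 rad of its stop) (value of joint cradle above 2.99 rad), for 0.2 s.
At the end, for the whole second after the job is handed in: The cradle is upside down on its stop (within 0.15 rad), the latch is home (within 3 mm), and the carrier rests upside down (within 0.2 rad) in the cradle, its middle within 10 mm of the cradle's middle (value of joint cradle above 2.99 rad and value of joint latch below 0.003 m and angle between carrier_center's own z axis and vertical above 2.94 rad and distance between carrier_center and cradle_center below 0.01 m and linear speed of carrier below 0.03 m/s); the robot touches nothing.
It fails at once if the carrier comes out of the cradle (distance between carrier_center and cradle_center above 0.03 m).
It fails at once if a bottle is shifted by more than 30 mm or knocked over (distance of any of bod_bottle_0, bod_bottle_1, wash_bottle from where it was at the start of the episode above 0.03 m or angle between any of bod_bottle_0, bod_bottle_1, wash_bottle's own z axis and vertical above 0.5 rad).
It also fails if it takes over 62 s, if anything falls off the work surface, if the arm or the gripper's body presses on something with over 40 N, if the wrist force passes 120 N, or if a joint passes its speed limit or range.

## Robot

A 7-joint arm with a two-finger parallel gripper is mounted at the origin on a cart in front of the work surface, level with it; the furniture and walls round the work are solid. World frame = base frame: x ahead of the robot, y to its left, z up, the work surface at z = 0. Lengths are in m, angles in rad, forces in N, time in s.
With the tool pointing down it reaches from about 0.35 to 0.9 m from the base axis. Payload 19.9 kg.
Tool frame: the origin (TCP) lies midway between the tips of the shut fingers; the grasp point (between the pads) lies 19 mm behind it; x points along the fingers, y is the direction in which the jaws open and shut, and the axes are right-handed (so a half turn about x gives the same grasp; the last joint's range is limited). The gripper opens to 94 mm and grips with 3 to 60 N. Pads are 16 mm wide; open, the fingers measure 119 mm over their backs; the gripper's body (75 mm by 177 mm) begins 78 mm behind the grasp point.
Start: joints at [1.077, 0.417, -0.01, 1.614, 0.005, 1.111, -0.053], TCP at [0.273, -0.562, 0.205] pointing down, gripper open.
Joint ranges: [-2.81, 2.81], [-0.39, 2.02], [-1.27, 1.25], [0.06, 2.57], [-1.19, 4.33], [0.19, 2], [-2.82, 2.82]. Speed limits (rad/s): [1.89, 1.89, 2.39, 2.39, 3.01, 3.01, 3.01].

## Interface

Orientations are given as a unit quaternion [w, x, y, z].
In Python, from rig import manip, viewer, job gives the robot as it stands. The module is installed in compiled form; this text tells all that it offers.
- The arm moves only by the tool play_rows, never from a script. Its argument "plan" is a list of rows, each an object with "delta_pos": the shift along the tool's x, y, z in units of 25 mm (1.0 is 25 mm), a list of three; "delta_rot": the turn, a rotation vector about the tool's x, y, z in units of 6 degrees (1.0 is 6 degrees), a list of three; "fingers": the opening, from 0 (shut) to 1 (fully open). In form: [{"delta_pos": [dx, dy, dz], "delta_rot": [wx, wy, wz], "fingers": fingers}, ...]. A call has exactly 10 rows; each row is the pose to reach, as a shift and turn from the pose commanded when the call began, along the tool's axes at that moment; what a row does not reach only later rows make up. A row lasts 1/8 s, in which the tool goes at most 62.5 mm and 10.7 degrees, less where a joint would pass 70% of its speed; a pose out of reach is approached as far as the arm can. A call with a gripper value outside its range is refused whole. The fingers move at their own pace and stop on an object; "grip_force" is the grip in N (left out, the last holds). Time passes only in rows, so rows that repeat a pose let the fingers close, or fill a call up. It gives the time, the measured TCP pose, the force and the opening at its end, in the units of the state.
- manip.state(): the state, without advancing time (a new reading comes with each control period).
- viewer.get_image(name): name is "scene" or "top" or "wrist"; returns a dict with "img" (420x560x3 uint8, red, green, blue), "K" (3x3 intrinsics, pixels), "distortion" ([k1, k2, p1, p2, k3] as OpenCV has them; the pictures are not rectified), "camera_from_world" (4x4, takes a point from world to camera coordinates); the wrist camera has in their place "mount" (4x4, takes a point from camera to tool coordinates, whose origin is the TCP and whose axes are the tool frame's). Camera axes: x right, y up, looking along -z (the intrinsics and any distortion apply to the point x, -y, -z); pixel columns grow to the right and rows downward; lengths in m; the calibration is good to about 2 mm. A picture is of the moment at which its call begins: read the wrist's pose just before it. There is no depth.
- job.finish_job(): hands the job in, once; it reports no verdict.
The state is a dict: "time": time; "joint_positions": joint angles; "joint_vel": joint speeds; "effort": joint torques, N m; "tcp_pos": TCP position; "tcp_rot": TCP orientation; "force": force on the tool from outside, world axes, zero at the start; "moment": the same for the moment, N m; "opening": finger opening in m.
Only numpy, scipy, OpenCV 4.12 (cv2) and the standard library are available. Lean on these libraries where they do the work, as an engineer would, in place of code of your own. Each camera call takes 0.05 s, during which the arm holds its last target.

## Working session

There is one attempt and no reset: what is moved stays moved. The work goes in short steps, Python scripts to look and compute and a tool call to move; the robot and the scene stay as the last step left them, time stands still between calls to the robot, and variables do not carry over. Pictures are saved under pics/ and viewed, and the job is handed in when it is done.

Besides the shell and the picture viewer there is one more tool, called as a command line: name --argument value ..., lists and objects as JSON in quotes. play_rows: Moves the arm, as the interface text tells. Its arguments: {"type":"object","properties":{"plan":{"type":"array","items":{"type":"object","properties":{"delta_pos":{"type":"array","items":{"type":"number"}},"delta_rot":{"type":"array","items":{"type":"number"}},"fingers":{"type":"number"}}}},"grip_force":{"type":"number"}},"required":["plan"]}

```bash
mkdir -p pics; python3 - <<'E'
from rig import manip, viewer
import cv2, pickle
s=manip.state(); print({k:s[k] for k in s if k in('time','tcp_pos','tcp_rot','force','opening')})
for n in('scene','top','wrist'):
    d=viewer.get_image(n); cv2.imwrite(f'pics/{n}0.png',d['img'][:,:,::-1]); pickle.dump(d,open(f'{n}0.pkl','wb'))
    print(n,d['K'],d['distortion'],d.get('camera_from_world',d.get('mount')))
E
```

```text
{'time': 0.0, 'tcp_pos': array([ 0.27271466, -0.56194613,  0.20482368]), 'tcp_rot': array([-0.15796811, -0.68902325, -0.15880661,  0.68925576]), 'force': array([-0.85912075, -0.30657588, -0.7515747 ]), 'opening': 0.09423408890108612}
scene [[484.26429684   0.         280.38590808]
 [  0.         484.26429684 209.87636917]
 [  0.           0.           1.        ]] [0.02232926 0.         0.         0.         0.        ] [[ 0.85332106 -0.52120356  0.01378448 -0.48326464]
 [ 0.22572949  0.3931408   0.89133972 -0.1887951 ]
 [-0.46998868 -0.75748739  0.45312635 -1.30794524]
 [ 0.          0.          0.          1.        ]]
top [[519.83223464   0.         281.56039259]
 [  0.         519.83223464 202.85876649]
 [  0.           0.           1.        ]] [-0.06728428  0.          0.          0.          0.        ] [[-0.02189307 -0.99954756 -0.0206247  -0.08206996]
 [ 0.98747687 -0.02484337  0.15579553 -0.50044566]
 [-0.15623742 -0.01695557  0.98757399 -1.43441414]
 [ 0.          0.          0.          1.        ]]
wrist [[330.3687152    0.         277.19680592]
 [  0.         330.3687152  208.58130028]
 [  0.           0.           1.        ]] [-0.03455138  0.          0.          0.          0.        ] [[ 6.42595815e-05  2.26391759e-01 -9.74036327e-01 -1.79097614e-01]
 [ 9.99999996e-01 -7.18203096e-05  4.92795326e-05 -3.63849627e-05]
 [-5.87991105e-05 -9.74036327e-01 -2.26391763e-01 -6.52316933e-02]
 [ 0.00000000e+00  0.00000000e+00  0.00000000e+00  1.00000000e+00]]
```

```bash
ls
```

```text
pics
scene0.pkl
top0.pkl
wrist0.pkl
```

View pics/scene0.png

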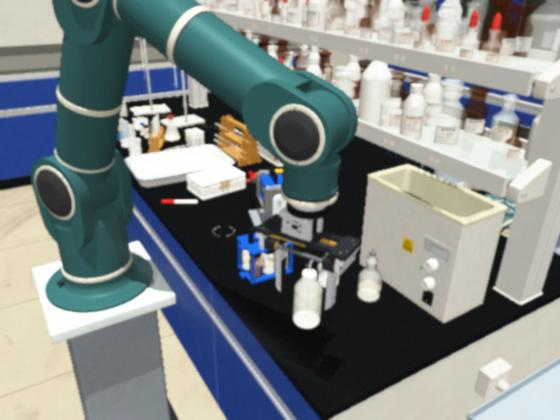

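View pics/top0.png

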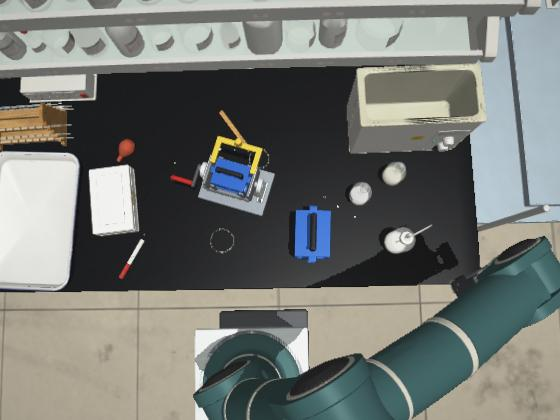

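View pics/wrist0.png

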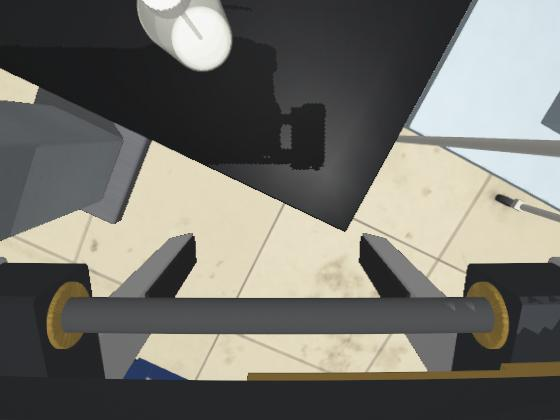

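```bash
python3 - <<'E'
import cv2
i=cv2.imread('pics/top0.png'); cv2.imwrite('pics/topc.png',cv2.resize(i[100:225,160:290],None,fx=6,fy=6,interpolation=cv2.INTER_CUBIC)[:600*2][:750])
i=cv2.imread('pics/scene0.png'); cv2.imwrite('pics/scenec.png',cv2.resize(i[150:300,200:350],None,fx=4,fy=4,interpolation=cv2.INTER_CUBIC))
a=cv2.imread('pics/topc.png');print(a.shape); 
cv2.imwrite('pics/topc.png',cv2.resize(cv2.imread('pics/top0.png')[100:220,160:290],None,fx=5,fy=5,interpolation=cv2.INTER_CUBIC))
E
```

```text
(750, 780, 3)
```

View pics/topc.png

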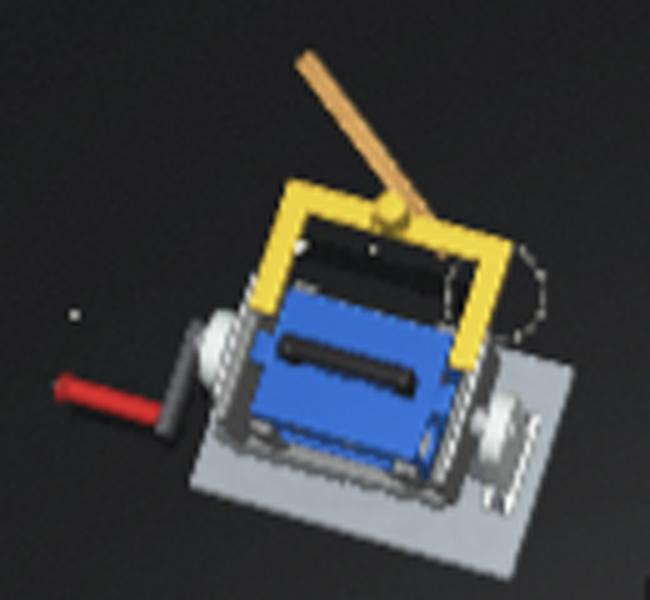

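View pics/scenec.png

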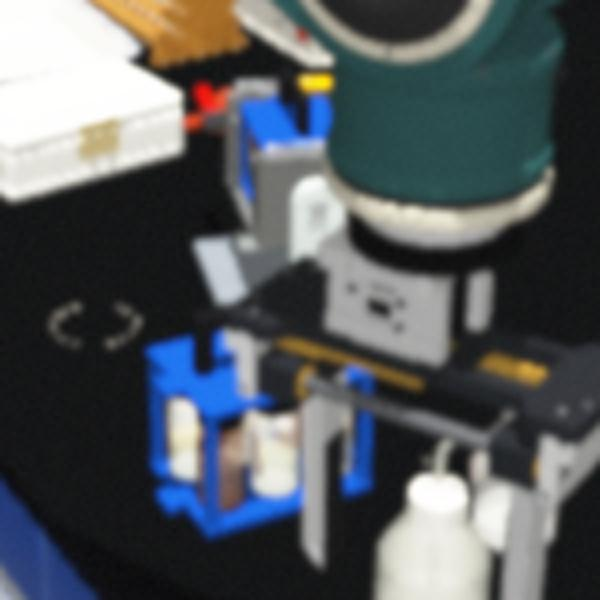

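```bash
cat > h.py <<'E'
import numpy as np, cv2, pickle
from scipy.optimize import least_squares
def proj(d,P,T=None):
    T=d['camera_from_world'] if T is None else T
    P=np.atleast_2d(P); c=P@T[:3,:3].T+T[:3,3]
    c=c*[1,-1,-1]
    return cv2.projectPoints(c,np.zeros(3),np.zeros(3),d['K'],np.array(d['distortion']))[0][:,0]
def a2w(p,P):
    x,y,th=p[:3]; P=np.atleast_2d(P);c,s=np.cos(th),np.sin(th)
    return np.c_[x+c*P[:,0]-s*P[:,1],y+s*P[:,0]+c*P[:,1],.125+P[:,2]]
E
python3 - <<'E'
from h import *
d=pickle.load(open('top0.pkl','rb'))
def pts(t): return np.array([[.056+t,0,.077],[0,.036,.070],[0,-.036,.070],[-.045,.1525,0.003],[-.045,.0975,.003],[.063+t,.062,.045],[.063+t,-.062,.045],[-.065,-.098,-.12],[.065,-.098,-.12],[-.065,.098,-.12]])
uv=np.array([[392,200],[283,342],[412,382],[58,385],[157,414],[288,180],[512,242],[513,578],[574,370],[190,487]])/5+[160,100]-.4
f=lambda p:(proj(d,a2w(p,pts(p[3])))-uv).ravel()
r=least_squares(f,[.5,-.02,-.3,.02],loss='soft_l1'); print(r.x,np.degrees(r.x[2])); print(np.round(f(r.x).reshape(-1,2),1))
from rig import manip
E
```

```text
[ 0.55868523  0.03821251 -0.31066188  0.02688614] -17.79961459788405
[[-0.4  0.9]
 [-1.3 -0.5]
 [-0.4 -0.8]
 [ 1.4  0.3]
 [ 0.8  0.1]
 [ 0.1 -0.5]
 [ 0.1 -0.3]
 [-0.4  0.7]
 [ 0.3  0.1]
 [-0.   0.1]]
```

```bash
cat >> h.py <<'E'
from scipy.spatial.transform import Rotation as R
def rot(q): return R.from_quat([q[1],q[2],q[3],q[0]])
S=dict(p=[.5587,.0382,-.3107])
def Rt(th,sg=1,): # tool down, tool y = sg*axle x
    x=np.array([0,0,-1.]); y=sg*np.array([np.cos(th),np.sin(th),0]); return R.from_matrix(np.c_[x,y,np.cross(x,y)])
def delta(s,pos,Rtar):
    r0=rot(s['tcp_rot']); dp=r0.inv().apply(np.array(pos)-s['tcp_pos'])/.025
    dr=np.degrees((r0.inv()*Rtar).as_rotvec())/6
    return np.round(dp,3),np.round(dr,3)
E
python3 - <<'E'
from h import *
from rig import manip
s=manip.state(); print(rot(s['tcp_rot']).as_matrix().round(3)); 
d=pickle.load(open('top0.pkl','rb'))
# ray helper: pixel->plane
def ray(u,v,z):
    n=cv2.undistortPoints(np.array([[[u,v]]],float),d['K'],np.array(d['distortion']))[0,0]
    T=d['camera_from_world'];C=-T[:3,:3].T@T[:3,3]; D=T[:3,:3].T@[n[0],-n[1],-1]; return C+D*(z-C[2])/D[2]
print('shelf',ray(280,72,.3),ray(280,72,.5),'wash',ray(400,240,.1),'bod',ray(360,195,.1),ray(393,172,.1),'carrier2',ray(312,233,.08))
print('stick',ray(160+425/5,100+215/5,.0),ray(160+305/5,100+60/5,0.0),ray(160+305/5,100+60/5,.2))
for sg in(1,-1): print(delta(s,[.638,.013,.33],Rt(-.3107,sg)))
E
```

```text
[[-0.     0.437 -0.9  ]
 [ 0.001 -0.9   -0.437]
 [-1.    -0.001  0.   ]]
shelf [ 0.77902067 -0.1015656   0.3       ] [ 0.69338679 -0.10445298  0.5       ] wash [ 0.37987533 -0.41011898  0.1       ] bod [ 0.50486802 -0.30831193  0.1       ] [ 0.56640312 -0.4015803   0.1       ] carrier2 [ 0.40657164 -0.17565176  0.08      ]
stick [0.68711086 0.01147348 0.        ] [0.78557029 0.08288436 0.        ] [0.71626759 0.05586633 0.2       ]
(array([ -4.989, -14.32 , -23.185]), array([-7.719e+00, -3.000e-03,  9.000e-03]))
(array([ -4.989, -14.32 , -23.185]), array([2.2281e+01, 1.1000e-02, 4.0000e-03]))
```

```bash
python3 - <<'E'
from h import *
def rays(n,uv):
    d=pickle.load(open(n+'0.pkl','rb')); T=d['camera_from_world']; C=-T[:3,:3].T@T[:3,3]
    u=cv2.undistortPoints(np.array([uv],float).reshape(-1,1,2),d['K'],np.array(d['distortion']))[:,0]
    return C,np.array([T[:3,:3].T@[a,-b,-1] for a,b in u])
Ct,Dt=rays('top',[[0,77],[480,62]]); nt=np.cross(*Dt)
for e in([[355,120],[500,190]],[[355,105],[500,172]],[[215,15],[540,82]]):
    Cs,Ds=rays('scene',e); 
    for D in Ds:
        k=nt@(Ct-Cs)/(nt@D); print(e,(Cs+k*D).round(3))
i=cv2.imread('pics/scene0.png'); cv2.imwrite('pics/shelf.png',cv2.resize(i[0:300,300:560],None,fx=2,fy=2))
i=cv2.imread('pics/top0.png'); cv2.imwrite('pics/shelft.png',cv2.resize(i[0:150,150:560],None,fx=1.9,fy=1.9))
E
```

```text
[[355, 120], [500, 190]] [ 0.77  -0.084  0.354]
[[355, 120], [500, 190]] [ 0.785 -0.58   0.319]
[[355, 105], [500, 172]] [ 0.747 -0.106  0.408]
[[355, 105], [500, 172]] [ 0.763 -0.584  0.368]
[[215, 15], [540, 82]] [0.669 0.662 0.586]
[[215, 15], [540, 82]] [ 0.666 -0.679  0.589]
```

View pics/shelf.png

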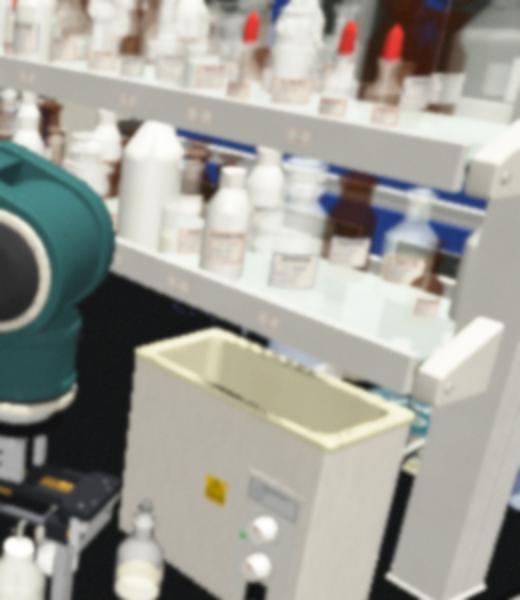

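View pics/shelft.png

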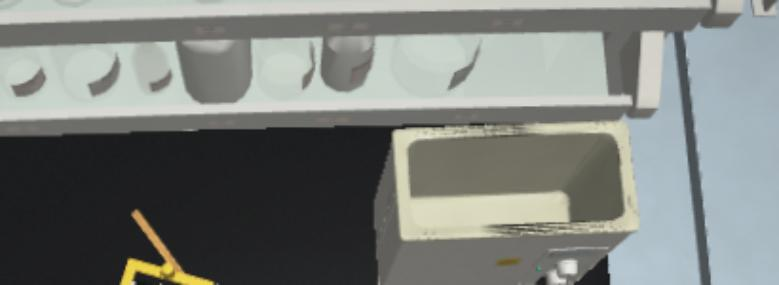

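play_rows --plan '[{"delta_pos":[-2.5,0,0],"delta_rot":[0,0,0],"fingers":1},{"delta_pos":[-5,0,0],"delta_rot":[0,0,0],"fingers":1},{"delta_pos":[-5,-1.2,-2],"delta_rot":[-0.7,0,0],"fingers":1},{"delta_pos":[-5,-2.4,-4],"delta_rot":[-1.4,0,0],"fingers":1},{"delta_pos":[-5,-3.6,-6],"delta_rot":[-2.1,0,0],"fingers":1},{"delta_pos":[-5,-4.8,-8],"delta_rot":[-2.8,0,0],"fingers":1},{"delta_pos":[-5,-6,-10],"delta_rot":[-3.5,0,0],"fingers":1},{"delta_pos":[-5,-7.2,-12],"delta_rot":[-4.2,0,0],"fingers":1},{"delta_pos":[-5,-8.4,-14],"delta_rot":[-4.9,0,0],"fingers":1},{"delta_pos":[-5,-9.6,-16],"delta_rot":[-5.6,0,0],"fingers":1}]'

```text
time: 1.4
tcp_pos: [0.5286, -0.1701, 0.3304]
tcp_rot: [-0.351, -0.614, -0.351, 0.614]
force: [0.2, -0.8, -0.8]
opening: 0.0938
```

```bash
python3 - <<'E'
from h import *
from rig import manip
s=manip.state(); print(s['time'],s['tcp_pos'],s['force'],s['joint_positions']); print(delta(s,[.62,.02,.33],Rt(-.3107)))
E
```

```text
1.4 [ 0.52859242 -0.17006886  0.33043376] [ 0.21338263 -0.75264008 -0.82397865] [ 0.56160296  0.21756085 -0.3643933   1.61236122  0.07947462  1.32636843
 -0.34457368]
(array([ 0.016, -0.692, -8.408]), array([-2.098e+00,  1.000e-03,  0.000e+00]))
```

play_rows --plan '[{"delta_pos":[0,-0.1,-1.8],"delta_rot":[-0.5,0,0],"fingers":1},{"delta_pos":[0,-0.3,-3.6],"delta_rot":[-1,0,0],"fingers":1},{"delta_pos":[0,-0.4,-5.4],"delta_rot":[-1.5,0,0],"fingers":1},{"delta_pos":[0,-0.6,-7.2],"delta_rot":[-2.1,0,0],"fingers":1},{"delta_pos":[0,-0.7,-8.4],"delta_rot":[-2.1,0,0],"fingers":1},{"delta_pos":[0,-0.7,-8.4],"delta_rot":[-2.1,0,0],"fingers":1},{"delta_pos":[0,-0.7,-8.4],"delta_rot":[-2.1,0,0],"fingers":1},{"delta_pos":[0,-0.7,-8.4],"delta_rot":[-2.1,0,0],"fingers":1},{"delta_pos":[0,-0.7,-8.4],"delta_rot":[-2.1,0,0],"fingers":1},{"delta_pos":[0,-0.7,-8.4],"delta_rot":[-2.1,0,0],"fingers":1}]'

```text
time: 2.65
tcp_pos: [0.6194, 0.0177, 0.3305]
tcp_rot: [-0.416, -0.572, -0.416, 0.572]
force: [0.4, 0.9, 0.4]
opening: 0.094
```

```bash
cat > snap.py <<'E'
import sys,pickle,cv2
from rig import manip,viewer
tag=sys.argv[1]
for n in sys.argv[2:]:
    s=manip.state(); d=viewer.get_image(n); d['s']=s
    pickle.dump(d,open(f'{n}{tag}.pkl','wb')); cv2.imwrite(f'pics/{n}{tag}.png',cv2.resize(d['img'][:,:,::-1],(784,588)))
print(s['time'],s['tcp_pos'],s['force'],s['opening'])
E
python3 snap.py 1 wrist scene
```

```text
2.7 [0.61945296 0.01784542 0.33052976] [-0.08728366 -0.48020513 -0.27620904] 0.09388175188900416
```

View pics/wrist1.png

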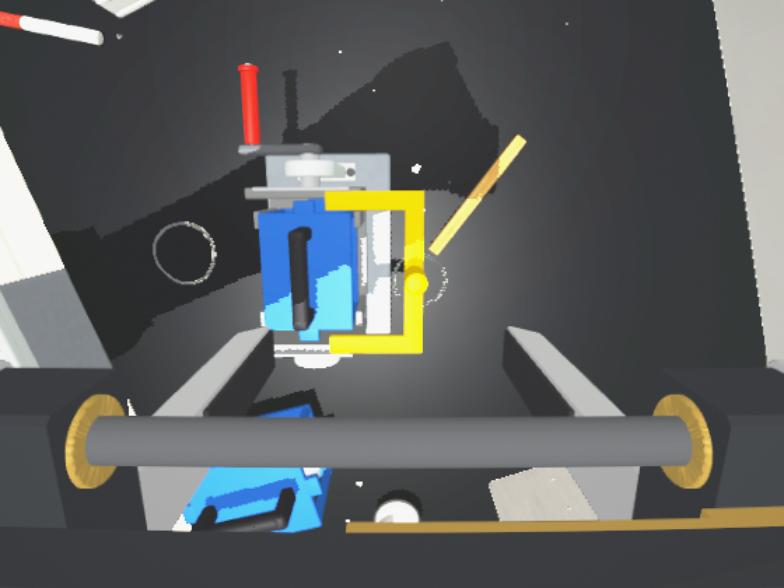

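View pics/scene1.png

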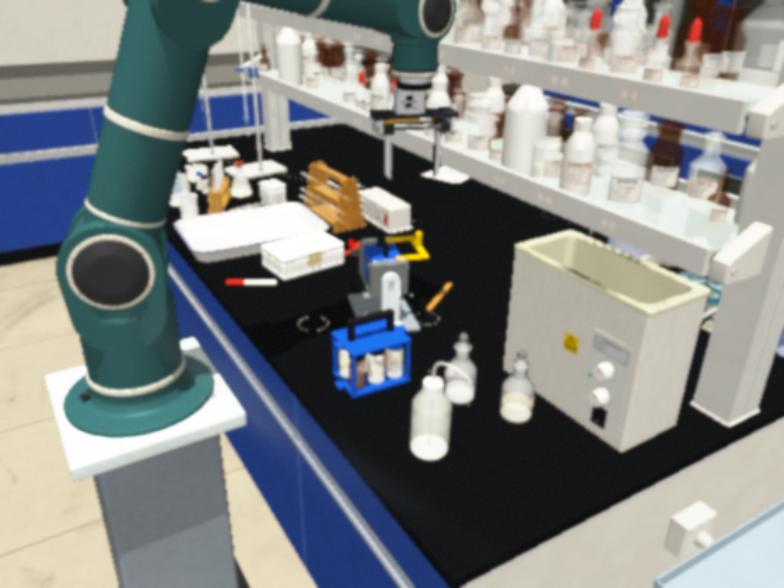

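```bash
cat >> h.py <<'E'
def wT(d):
    s=d['s']; W=np.eye(4); W[:3,:3]=rot(s['tcp_rot']).as_matrix(); W[:3,3]=s['tcp_pos']
    return np.linalg.inv(W@d['mount'])
E
python3 - <<'E'
from h import *
d=pickle.load(open('wrist1.pkl','rb')); T=wT(d)
pts=lambda t: np.array([[.056+t,0,.077],[.063+t,.062,.045],[.063+t,-.062,.045],[.049+t,.048,.045],[.049+t,-.048,.045],[0,.036,.070],[0,-.036,.070],[-.045,.1525,0.003],[-.045,.0975,.003],[.065,.098,-.12],[-.065,.098,-.12]])
uv=np.array([[417,282],[424,191],[421,353],[406,210],[404,336],[298,230],[301,328],[248,66],[252,146],[390,154],[267,156]])/1.4-.1
f=lambda p:(proj(d,a2w(p,pts(p[3])),T)-uv).ravel()
r=least_squares(f,[.558,.038,-.31,.027],loss='soft_l1'); print(r.x); print(np.round(f(r.x).reshape(-1,2),1))
g=np.r_[[.5587,.0382,-.3107,.0269]];print(np.round(f(g).reshape(-1,2),1))
E
```

```text
[ 0.56000746  0.03637744 -0.31064537  0.02551057]
[[-0.4  1.2]
 [ 0.3 -0.8]
 [ 0.8 -0. ]
 [-0.8 -0.2]
 [ 0.1 -0.1]
 [-1.2 -0.1]
 [ 0.   2.3]
 [ 0.2  3.1]
 [ 0.5 -1.1]
 [ 0.4 -0.5]
 [ 0.  -1.5]]
[[-0.8 -0.2]
 [-0.1 -2.1]
 [ 0.4 -1.2]
 [-1.2 -1.6]
 [-0.2 -1.2]
 [-3.2 -1.5]
 [-1.9  1. ]
 [-1.5  1.8]
 [-1.2 -2.4]
 [-0.9 -1.4]
 [-1.3 -2.4]]
```

```bash
sed -i 's/S=dict.*/S=dict(p=[.5595,.037,-.3107])/' h.py; cat > to.py <<'E'
import sys
from h import *
from rig import manip
s=manip.state(); p=[float(v) for v in sys.argv[1:4]]
r0=rot(s['tcp_rot']); th=S['p'][2]
w=a2w(S['p'],p)[0]; print('t',s['time'],'F',s['force'].round(1),'op',round(s['opening'],4),'now(axle)',(np.array([[np.cos(th),np.sin(th),0],[-np.sin(th),np.cos(th),0],[0,0,1]])@(s['tcp_pos']-a2w(S['p'],[0,0,0])[0])).round(4)); print(w,delta(s,w,Rt(th)))
E
python3 to.py .082 0 .051
```

```text
t 2.75 F [-0.3  0.6 -0.6] op 0.0941 now(axle) [6.290e-02 1.000e-04 2.055e-01]
[0.63757382 0.01193053 0.176     ] (array([6.18e+00, 7.62e-01, 4.00e-03]), array([-0.021,  0.   , -0.   ]))
```

play_rows --plan '[{"delta_pos":[0,0.76,0],"delta_rot":[0,0,0],"fingers":0.8},{"delta_pos":[1.5,0.76,0],"delta_rot":[0,0,0],"fingers":0.8},{"delta_pos":[3,0.76,0],"delta_rot":[0,0,0],"fingers":0.8},{"delta_pos":[4.5,0.76,0],"delta_rot":[0,0,0],"fingers":0.8},{"delta_pos":[5.4,0.76,0],"delta_rot":[0,0,0],"fingers":0.8},{"delta_pos":[6.1,0.76,0],"delta_rot":[0,0,0],"fingers":0.8},{"delta_pos":[6.1,0.76,0],"delta_rot":[0,0,0],"fingers":0.5},{"delta_pos":[6.1,0.76,0],"delta_rot":[0,0,0],"fingers":0},{"delta_pos":[6.1,0.76,0],"delta_rot":[0,0,0],"fingers":0},{"delta_pos":[6.1,0.76,0],"delta_rot":[0,0,0],"fingers":0}]' --grip_force 20

```text
time: 4.0
tcp_pos: [0.6378, 0.0122, 0.1785]
tcp_rot: [0.416, 0.572, 0.416, -0.572]
force: [-0.0, -0.0, 0.6]
opening: 0.0388
```

```bash
python3 to.py .056 0 .051; python3 snap.py 2 wrist
```

```text
t 4.0 F [-0.  -0.   0.6] op 0.0388 now(axle) [0.0821 0.0004 0.0535]
[0.61281871 0.01987939 0.176     ] (array([ 0.101, -1.046,  0.016]), array([-0.019, -0.002, -0.008]))
4.0 [0.6378256  0.01222514 0.17853522] [-0.0353832  -0.01482268  0.62943353] 0.038771852090501296
```

View pics/wrist2.png

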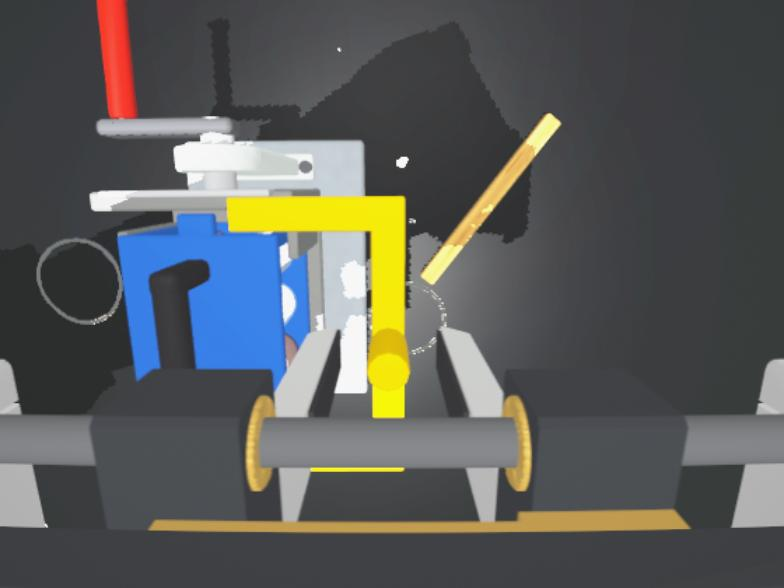

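play_rows --plan '[{"delta_pos":[0,0,0],"delta_rot":[0,0,0],"fingers":0},{"delta_pos":[0,0,0],"delta_rot":[0,0,0],"fingers":0},{"delta_pos":[0,0,0],"delta_rot":[0,0,0],"fingers":0},{"delta_pos":[0,0,0],"delta_rot":[0,0,0],"fingers":0},{"delta_pos":[0,-0.2,0],"delta_rot":[0,0,0],"fingers":0},{"delta_pos":[0,-0.4,0],"delta_rot":[0,0,0],"fingers":0},{"delta_pos":[0,-0.6,0],"delta_rot":[0,0,0],"fingers":0},{"delta_pos":[0,-0.8,0],"delta_rot":[0,0,0],"fingers":0},{"delta_pos":[0,-0.9,0],"delta_rot":[0,0,0],"fingers":0},{"delta_pos":[0,-0.9,0],"delta_rot":[0,0,0],"fingers":0}]'

```text
time: 5.3
tcp_pos: [0.6157, 0.0193, 0.1779]
tcp_rot: [-0.416, -0.572, -0.416, 0.572]
force: [-0.9, -1.3, 1.9]
opening: 0.0156
```

```bash
python3 to.py .056 0 .051; python3 snap.py 3 wrist
```

```text
t 5.3 F [-0.9 -1.3  1.9] op 0.0156 now(axle) [0.0589 0.0003 0.0529]
[0.61281871 0.01987939 0.176     ] (array([ 0.077, -0.118,  0.012]), array([-0.018,  0.002,  0.007]))
5.3 [0.61571759 0.01926505 0.17791305] [-0.94939486 -1.27931115  1.94678247] 0.015550010960357886
```

View pics/wrist3.png

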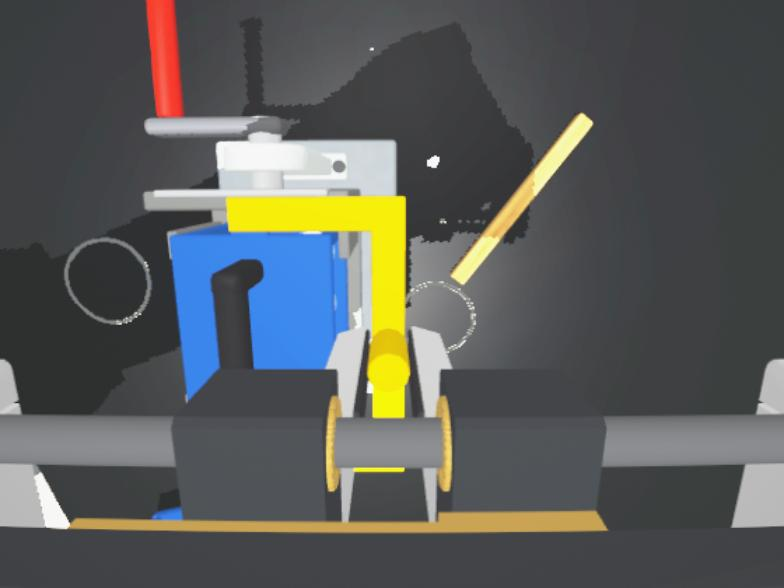

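play_rows --plan '[{"delta_pos":[0,-0.04,0],"delta_rot":[0,0,0],"fingers":0},{"delta_pos":[0,-0.08,0],"delta_rot":[0,0,0],"fingers":0},{"delta_pos":[0,-0.12,0],"delta_rot":[0,0,0],"fingers":0},{"delta_pos":[0,-0.16,0],"delta_rot":[0,0,0],"fingers":0},{"delta_pos":[0,-0.2,0],"delta_rot":[0,0,0],"fingers":0},{"delta_pos":[0,-0.2,0],"delta_rot":[0,0,0],"fingers":0},{"delta_pos":[0,-0.2,0],"delta_rot":[0,0,0],"fingers":0},{"delta_pos":[0,-0.2,0],"delta_rot":[0,0,0],"fingers":0},{"delta_pos":[0,-0.2,0],"delta_rot":[0,0,0],"fingers":0},{"delta_pos":[0,-0.2,0],"delta_rot":[0,0,0],"fingers":0}]'

```text
time: 6.6
tcp_pos: [0.6125, 0.0203, 0.1781]
tcp_rot: [0.416, 0.573, 0.415, -0.571]
force: [11.3, -3.0, -3.2]
opening: 0.0152
```

```bash
python3 to.py .056 0 .051
```

```text
t 6.6 F [11.3 -3.  -3.2] op 0.0152 now(axle) [0.0556 0.0003 0.0531]
[0.61281871 0.01987939 0.176     ] (array([0.085, 0.017, 0.012]), array([-0.023, -0.006, -0.022]))
```

play_rows --plan '[{"delta_pos":[0,0.06,0],"delta_rot":[0,0,0],"fingers":0},{"delta_pos":[0,0.06,0],"delta_rot":[0,0,0],"fingers":0.4},{"delta_pos":[0,0.06,0],"delta_rot":[0,0,0],"fingers":0.4},{"delta_pos":[0,0.06,0],"delta_rot":[0,0,0],"fingers":0.4},{"delta_pos":[0,0.06,0],"delta_rot":[0,0,0],"fingers":0.4},{"delta_pos":[-1,0.06,0],"delta_rot":[0,0,0],"fingers":0.4},{"delta_pos":[-2,0.06,0],"delta_rot":[0,0,0],"fingers":0.4},{"delta_pos":[-2.4,-1,0],"delta_rot":[0,0,0],"fingers":0.45},{"delta_pos":[-2.4,-2.2,0],"delta_rot":[0,0,0],"fingers":0.45},{"delta_pos":[-2.4,-2.2,0],"delta_rot":[0,0,0],"fingers":0.45}]'

```text
time: 7.85
tcp_pos: [0.558, 0.0383, 0.2385]
tcp_rot: [0.417, 0.572, 0.416, -0.571]
force: [0.2, 0.1, 1.0]
opening: 0.0423
```

```bash
python3 to.py 0 0 .046; python3 snap.py 4 wrist top
```

```text
t 7.85 F [0.2 0.1 1. ] op 0.0423 now(axle) [-0.0018  0.0007  0.1135]
[0.5595 0.037  0.171 ] (array([2.701, 0.072, 0.028]), array([-0.007,  0.003, -0.006]))
7.9 [0.55890508 0.0376796  0.23838308] [ 0.37981541  0.07537241 -0.6552697 ] 0.04230007211640141
```

View pics/wrist4.png

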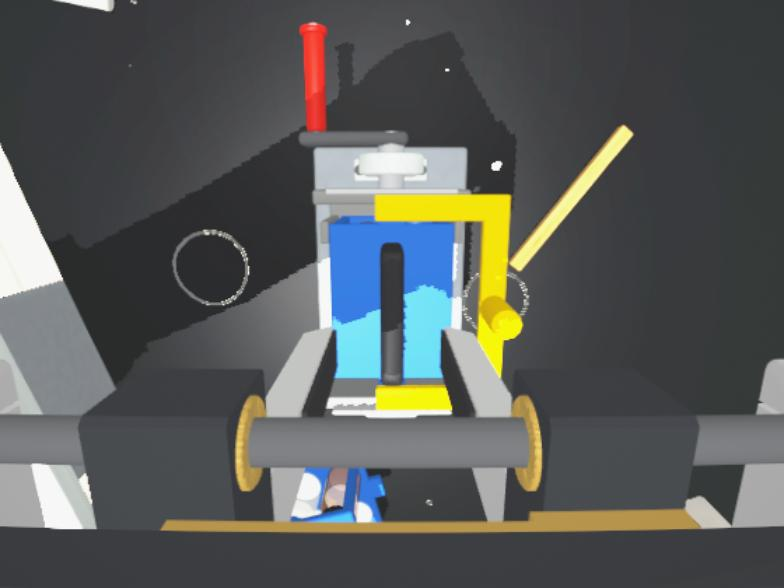

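play_rows --plan '[{"delta_pos":[1,0,0],"delta_rot":[0,0,0],"fingers":0.45},{"delta_pos":[2,0,0],"delta_rot":[0,0,0],"fingers":0.45},{"delta_pos":[2.7,0,0],"delta_rot":[0,0,0],"fingers":0.45},{"delta_pos":[2.7,0,0],"delta_rot":[0,0,0],"fingers":0.45},{"delta_pos":[2.7,0,0],"delta_rot":[0,0,0],"fingers":0},{"delta_pos":[2.7,0,0],"delta_rot":[0,0,0],"fingers":0},{"delta_pos":[2.7,0,0],"delta_rot":[0,0,0],"fingers":0},{"delta_pos":[2.7,0,0],"delta_rot":[0,0,0],"fingers":0},{"delta_pos":[2.7,0,0],"delta_rot":[0,0,0],"fingers":0},{"delta_pos":[2.7,0,0],"delta_rot":[0,0,0],"fingers":0}]' --grip_force 45

```text
time: 9.2
tcp_pos: [0.5594, 0.0376, 0.1708]
tcp_rot: [0.416, 0.572, 0.416, -0.572]
force: [1.4, -1.5, 4.7]
opening: 0.0116
```

```bash
python3 to.py 0 0 .046; python3 snap.py 5 wrist
```

```text
t 9.2 F [ 1.4 -1.5  4.7] op 0.0116 now(axle) [-0.0003  0.0005  0.0458]
[0.5595 0.037  0.171 ] (array([-0.009,  0.011,  0.02 ]), array([-0.019, -0.002, -0.007]))
9.2 [0.55940051 0.03756551 0.17076811] [ 1.42611301 -1.459597    4.72215734] 0.011619069184888446
```

View pics/wrist5.png

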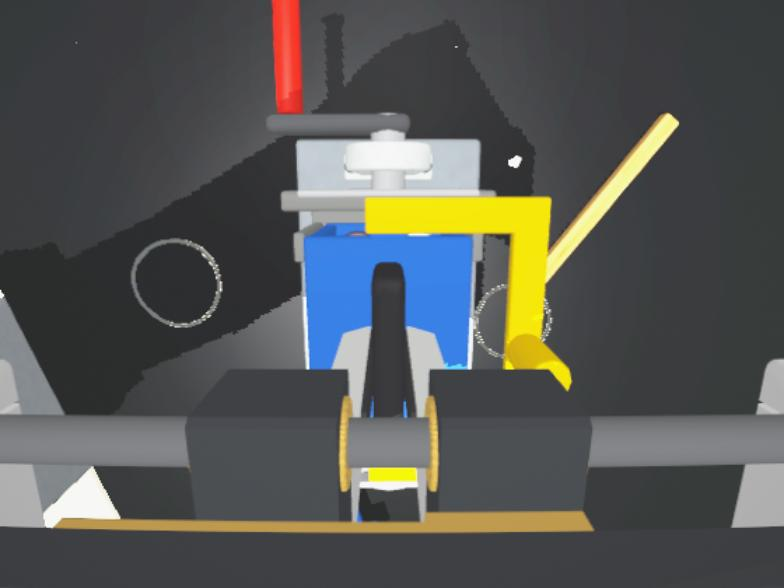

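play_rows --plan '[{"delta_pos":[-0.04,0,0],"delta_rot":[0,0,0],"fingers":0},{"delta_pos":[-0.08,0,0],"delta_rot":[0,0,0],"fingers":0},{"delta_pos":[-0.12,0,0],"delta_rot":[0,0,0],"fingers":0},{"delta_pos":[-0.16,0,0],"delta_rot":[0,0,0],"fingers":0},{"delta_pos":[-0.16,0,0],"delta_rot":[0,0,0],"fingers":0},{"delta_pos":[-0.2,0,0],"delta_rot":[0,0,0],"fingers":0},{"delta_pos":[-0.2,0,0],"delta_rot":[0,0,0],"fingers":0},{"delta_pos":[-0.2,0,0],"delta_rot":[0,0,0],"fingers":0},{"delta_pos":[-0.2,0,0],"delta_rot":[0,0,0],"fingers":0},{"delta_pos":[-0.2,0,0],"delta_rot":[0,0,0],"fingers":0}]'

```text
time: 10.5
tcp_pos: [0.5586, 0.0376, 0.1741]
tcp_rot: [-0.416, -0.571, -0.417, 0.572]
force: [8.3, 1.8, -27.5]
opening: 0.0118
```

```bash
python3 to.py 0 0 .046
```

```text
t 10.5 F [  8.3   1.8 -27.5] op 0.0118 now(axle) [-0.0011  0.0003  0.0491]
[0.5595 0.037  0.171 ] (array([0.125, 0.043, 0.012]), array([-0.018,  0.001,  0.016]))
```

play_rows --plan '[{"delta_pos":[0.05,0,0],"delta_rot":[0,0,0],"fingers":0},{"delta_pos":[0.1,0,0],"delta_rot":[0,0,0],"fingers":0},{"delta_pos":[0.15,0,0],"delta_rot":[0,0,0],"fingers":0},{"delta_pos":[0.18,0,0],"delta_rot":[0,0,0],"fingers":0.1},{"delta_pos":[0.18,0,0],"delta_rot":[0,0,0],"fingers":0.35},{"delta_pos":[0.18,0,0],"delta_rot":[0,0,0],"fingers":0.35},{"delta_pos":[0.18,0,0],"delta_rot":[0,0,0],"fingers":0.35},{"delta_pos":[-1,0,0],"delta_rot":[0,0,0],"fingers":0.35},{"delta_pos":[-2.5,0,0],"delta_rot":[0,0,0],"fingers":0.4},{"delta_pos":[-2.5,0,0],"delta_rot":[0,0,0],"fingers":0.4}]'

```text
time: 11.75
tcp_pos: [0.5603, 0.0379, 0.2405]
tcp_rot: [0.417, 0.573, 0.415, -0.571]
force: [-0.5, -0.4, -0.4]
opening: 0.0371
```

```bash
python3 to.py -.045 .125 .05; python3 snap.py 6 wrist
```

```text
t 11.75 F [-0.5 -0.4 -0.4] op 0.0371 now(axle) [0.0005 0.0011 0.1155]
[0.55487026 0.16977261 0.175     ] (array([ 2.619, -1.84 , -4.95 ]), array([-0.019, -0.013, -0.038]))
11.75 [0.56029792 0.03788151 0.24050408] [-0.47802791 -0.36327751 -0.36550828] 0.037090391575635394
```

View pics/wrist6.png

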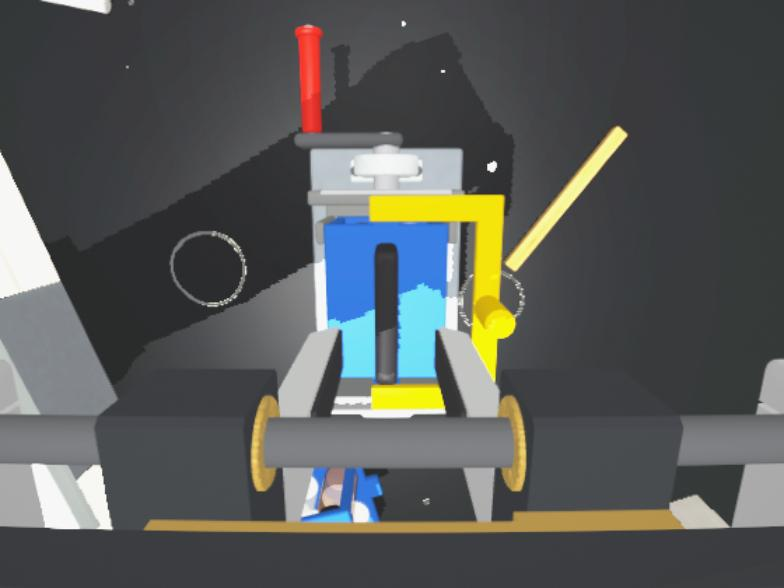

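```bash
python3 - <<'E'
from h import *
d=pickle.load(open('wrist6.pkl','rb')); T=wT(d)
for n,P in dict(crank=[[-.045,.1525,.003],[-.045,.0975,.003]],knob=[[.056,0,.077]],cor=[[.063,.062,.045]],arm=[[-.011,.062,.045]],handle=[[0,.036,.07],[0,-.036,.07]]).items(): print(n,(proj(d,a2w(S['p'],P),T)*1.4).round(0).tolist())
E
```

```text
crank [[308.0, 33.0], [311.0, 132.0]]
knob [[501.0, 323.0]]
cor [[505.0, 193.0]]
arm [[366.0, 193.0]]
handle [[387.0, 248.0], [387.0, 385.0]]
```

play_rows --plan '[{"delta_pos":[0,-0.6,-1.6],"delta_rot":[0,0,0],"fingers":0.45},{"delta_pos":[0,-1.2,-3.2],"delta_rot":[0,0,0],"fingers":0.45},{"delta_pos":[0,-1.84,-5.08],"delta_rot":[0,0,0],"fingers":0.45},{"delta_pos":[0,-1.84,-5.08],"delta_rot":[0,0,0],"fingers":0.45},{"delta_pos":[1.5,-1.84,-5.08],"delta_rot":[0,0,0],"fingers":0.45},{"delta_pos":[3,-1.84,-5.08],"delta_rot":[0,0,0],"fingers":0.45},{"delta_pos":[3.5,-1.84,-5.08],"delta_rot":[0,0,0],"fingers":0.45},{"delta_pos":[3.5,-1.84,-5.08],"delta_rot":[0,0,0],"fingers":0.45},{"delta_pos":[3.5,-1.84,-5.08],"delta_rot":[0,0,0],"fingers":0.45},{"delta_pos":[3.5,-1.84,-5.08],"delta_rot":[0,0,0],"fingers":0.45}]'

```text
time: 13.05
tcp_pos: [0.5549, 0.1727, 0.1515]
tcp_rot: [0.416, 0.572, 0.416, -0.571]
force: [0.1, -0.3, 0.3]
opening: 0.0424
```

```bash
python3 to.py -.045 .128 -.019; python3 snap.py 7 wrist
```

```text
t 13.05 F [ 0.1 -0.3  0.3] op 0.0424 now(axle) [-0.0458  0.1278  0.0265]
[0.55578743 0.17262897 0.106     ] (array([ 1.821,  0.031, -0.007]), array([-0.021, -0.008, -0.013]))
13.05 [0.55491461 0.17269002 0.1515346 ] [ 0.06261226 -0.32792682  0.33234664] 0.04235516847053613
```

View pics/wrist7.png

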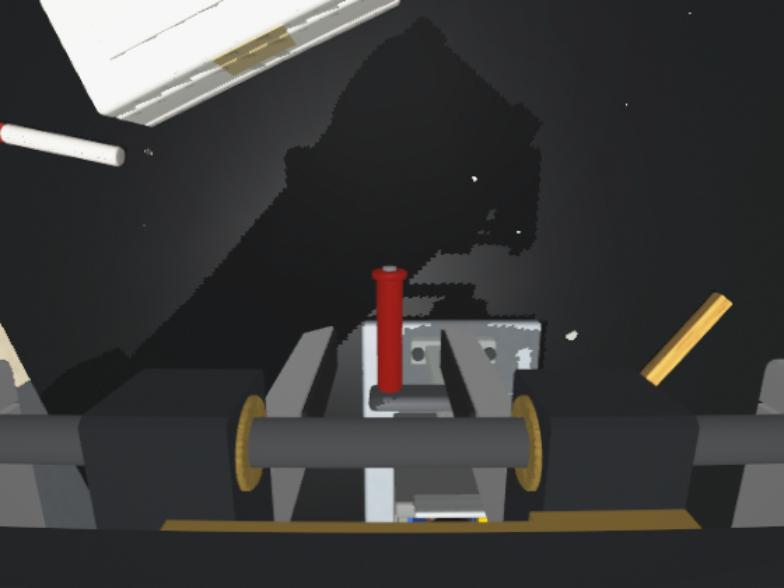

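play_rows --plan '[{"delta_pos":[0.9,0.03,0],"delta_rot":[0,0,0],"fingers":0.45},{"delta_pos":[1.8,0.03,0],"delta_rot":[0,0,0],"fingers":0.45},{"delta_pos":[1.8,0.03,0],"delta_rot":[0,0,0],"fingers":0.45},{"delta_pos":[1.8,0.03,0],"delta_rot":[0,0,0],"fingers":0},{"delta_pos":[1.8,0.03,0],"delta_rot":[0,0,0],"fingers":0},{"delta_pos":[1.8,0.03,0],"delta_rot":[0,0,0],"fingers":0},{"delta_pos":[1.8,0.03,0],"delta_rot":[0,0,0],"fingers":0},{"delta_pos":[1.8,0.03,0],"delta_rot":[0,0,0],"fingers":0},{"delta_pos":[1.8,0.03,0],"delta_rot":[0,0,0],"fingers":0},{"delta_pos":[1.8,0.03,0],"delta_rot":[0,0,0],"fingers":0}]' --grip_force 25

```text
time: 14.35
tcp_pos: [0.5554, 0.1724, 0.1058]
tcp_rot: [0.416, 0.572, 0.416, -0.572]
force: [-0.2, -1.0, 7.0]
opening: 0.0113
```

```bash
python3 to.py -.045 .128 -.019; python3 snap.py 8 wrist
python3 - <<'E'
import numpy as np
for a in np.radians(range(0,186,15)): print(int(round(np.degrees(a))), 'x(down)',round(-.045*np.sin(a)/.025,3),'y',round((.045-.045*np.cos(a))/.025,3))
E
```

```text
t 14.35 F [-0.2 -1.   7. ] op 0.0113 now(axle) [-0.0453  0.1277 -0.0192]
[0.55578743 0.17262897 0.106     ] (array([-0.007,  0.013, -0.014]), array([-0.02 , -0.003, -0.005]))
14.35 [0.55537563 0.17240044 0.10582692] [-0.19126087 -0.96077789  6.98747065] 0.011281749841292836
0 x(down) -0.0 y 0.0
15 x(down) -0.466 y 0.061
30 x(down) -0.9 y 0.241
45 x(down) -1.273 y 0.527
60 x(down) -1.559 y 0.9
75 x(down) -1.739 y 1.334
90 x(down) -1.8 y 1.8
105 x(down) -1.739 y 2.266
120 x(down) -1.559 y 2.7
135 x(down) -1.273 y 3.073
150 x(down) -0.9 y 3.359
165 x(down) -0.466 y 3.539
180 x(down) -0.0 y 3.6
```

View pics/wrist8.png

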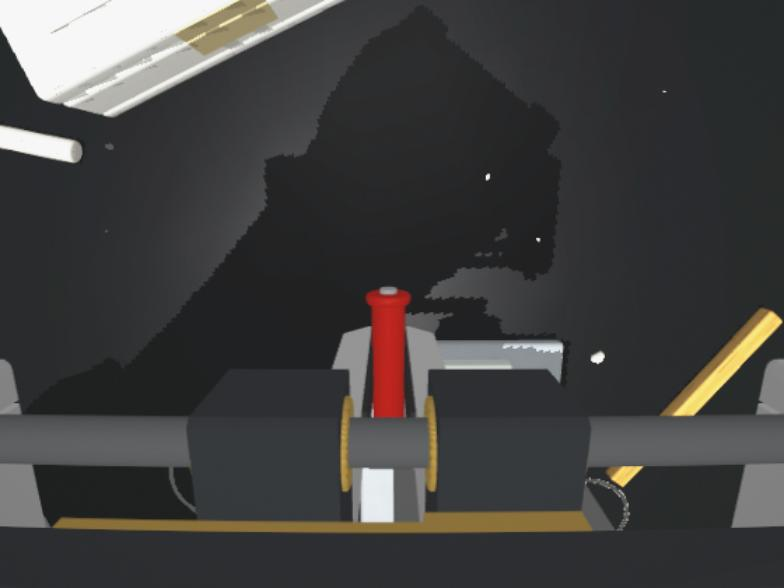

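play_rows --plan '[{"delta_pos":[-0.28,0.02,0],"delta_rot":[0,0,0],"fingers":0},{"delta_pos":[-0.56,0.09,0],"delta_rot":[0,0,0],"fingers":0},{"delta_pos":[-0.82,0.2,0],"delta_rot":[0,0,0],"fingers":0},{"delta_pos":[-1.06,0.34,0],"delta_rot":[0,0,0],"fingers":0},{"delta_pos":[-1.27,0.53,0],"delta_rot":[0,0,0],"fingers":0},{"delta_pos":[-1.46,0.74,0],"delta_rot":[0,0,0],"fingers":0},{"delta_pos":[-1.6,0.98,0],"delta_rot":[0,0,0],"fingers":0},{"delta_pos":[-1.71,1.24,0],"delta_rot":[0,0,0],"fingers":0},{"delta_pos":[-1.78,1.52,0],"delta_rot":[0,0,0],"fingers":0},{"delta_pos":[-1.8,1.8,0],"delta_rot":[0,0,0],"fingers":0}]'

```text
time: 15.65
tcp_pos: [0.5981, 0.1587, 0.151]
tcp_rot: [-0.416, -0.572, -0.416, 0.572]
force: [-4.2, 3.0, -0.0]
opening: 0.0111
```

```bash
python3 to.py .045 .128 -.019; python3 snap.py 9 wrist scene
```

```text
t 15.65 F [-4.2  3.  -0. ] op 0.0111 now(axle) [-0.0005  0.1277  0.026 ]
[0.64147822 0.1451137  0.106     ] (array([ 1.798,  1.82 , -0.017]), array([-0.016, -0.   ,  0.004]))
15.7 [0.59889033 0.15840029 0.15092413] [-1.97393509  2.54530266  0.62225553] 0.01095759294463987
```

View pics/wrist9.png

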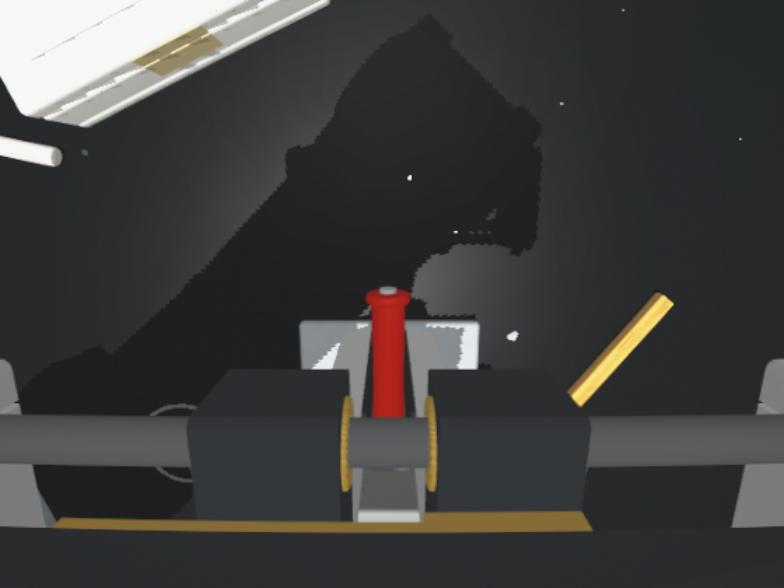

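View pics/scene9.png

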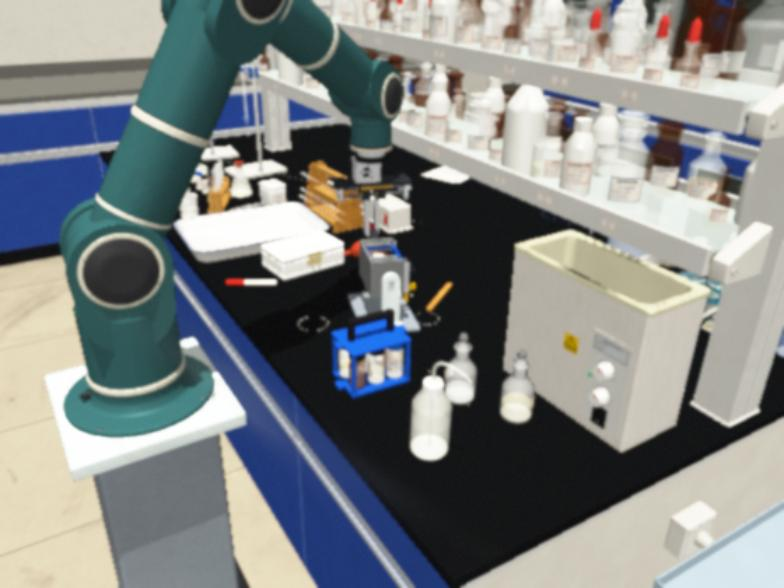

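play_rows --plan '[{"delta_pos":[0.02,0.28,0],"delta_rot":[0,0,0],"fingers":0},{"delta_pos":[0.09,0.56,0],"delta_rot":[0,0,0],"fingers":0},{"delta_pos":[0.2,0.82,0],"delta_rot":[0,0,0],"fingers":0},{"delta_pos":[0.34,1.06,0],"delta_rot":[0,0,0],"fingers":0},{"delta_pos":[0.53,1.27,0],"delta_rot":[0,0,0],"fingers":0},{"delta_pos":[0.74,1.46,0],"delta_rot":[0,0,0],"fingers":0},{"delta_pos":[0.98,1.6,0],"delta_rot":[0,0,0],"fingers":0},{"delta_pos":[1.24,1.71,0],"delta_rot":[0,0,0],"fingers":0},{"delta_pos":[1.52,1.78,0],"delta_rot":[0,0,0],"fingers":0},{"delta_pos":[1.8,1.8,0],"delta_rot":[0,0,0],"fingers":0}]'

```text
time: 17.0
tcp_pos: [0.6412, 0.1449, 0.1053]
tcp_rot: [0.416, 0.572, 0.416, -0.571]
force: [-3.9, 2.7, 36.3]
opening: 0.011
```

play_rows --plan '[{"delta_pos":[0.04,0,0],"delta_rot":[0,0,0],"fingers":0},{"delta_pos":[0.08,0,0],"delta_rot":[0,0,0],"fingers":0},{"delta_pos":[0.08,0,0],"delta_rot":[0,0,0],"fingers":0},{"delta_pos":[0.08,0,0],"delta_rot":[0,0,0],"fingers":0},{"delta_pos":[0.08,0,0],"delta_rot":[0,0,0],"fingers":0},{"delta_pos":[0.08,0,0],"delta_rot":[0,0,0],"fingers":0},{"delta_pos":[0.08,0,0],"delta_rot":[0,0,0],"fingers":0},{"delta_pos":[0.08,0,0],"delta_rot":[0,0,0],"fingers":0},{"delta_pos":[0.08,0,0],"delta_rot":[0,0,0],"fingers":0},{"delta_pos":[0.08,0,0],"delta_rot":[0,0,0],"fingers":0}]'

```text
time: 18.25
tcp_pos: [0.6412, 0.1449, 0.1048]
tcp_rot: [0.416, 0.572, 0.416, -0.571]
force: [-5.8, 1.7, 22.2]
opening: 0.0112
```

```bash
python3 to.py .045 .128 -.019
```

```text
t 18.25 F [-5.8  1.7 22.2] op 0.0112 now(axle) [ 0.0448  0.1277 -0.0202]
[0.64147822 0.1451137  0.106     ] (array([-0.049,  0.008, -0.011]), array([-0.018, -0.005, -0.013]))
```

play_rows --plan '[{"delta_pos":[-0.06,0,0],"delta_rot":[0,0,0],"fingers":0},{"delta_pos":[-0.06,0,0],"delta_rot":[0,0,0],"fingers":0.4},{"delta_pos":[-0.06,0,0],"delta_rot":[0,0,0],"fingers":0.4},{"delta_pos":[-0.06,0,0],"delta_rot":[0,0,0],"fingers":0.4},{"delta_pos":[-0.06,0,0],"delta_rot":[0,0,0],"fingers":0.4},{"delta_pos":[-1.5,0,0],"delta_rot":[0,0,0],"fingers":0.4},{"delta_pos":[-3,0,0],"delta_rot":[0,0,0],"fingers":0.4},{"delta_pos":[-5,0,0],"delta_rot":[0,0,0],"fingers":0.4},{"delta_pos":[-7,-1,1],"delta_rot":[0,0,0],"fingers":0.4},{"delta_pos":[-7,-1,2],"delta_rot":[0,0,0],"fingers":0.4}]'

```text
time: 19.5
tcp_pos: [0.6016, 0.1059, 0.2825]
tcp_rot: [0.418, 0.573, 0.416, -0.57]
force: [0.9, -0.6, -0.9]
opening: 0.0377
```

```bash
python3 snap.py 10 wrist scene top; python3 -c "
import cv2;i=cv2.imread('pics/scene10.png');cv2.imwrite('pics/scene10c.png',cv2.resize(i[200:350,300:480],None,fx=4,fy=4,interpolation=cv2.INTER_CUBIC))"
```

```text
19.6 [0.60147381 0.10219872 0.27938911] [ 0.4732631  -0.71633921  0.69705639] 0.03723406038319536
```

View pics/wrist10.png

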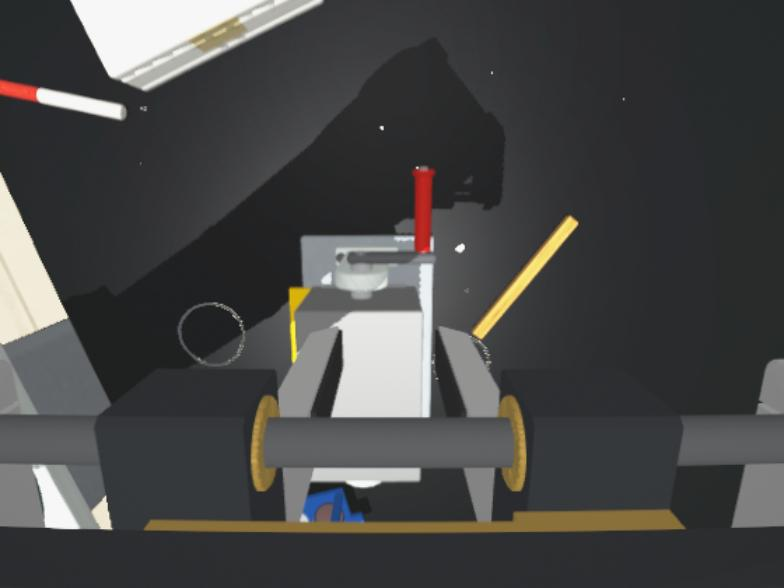

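View pics/scene10c.png

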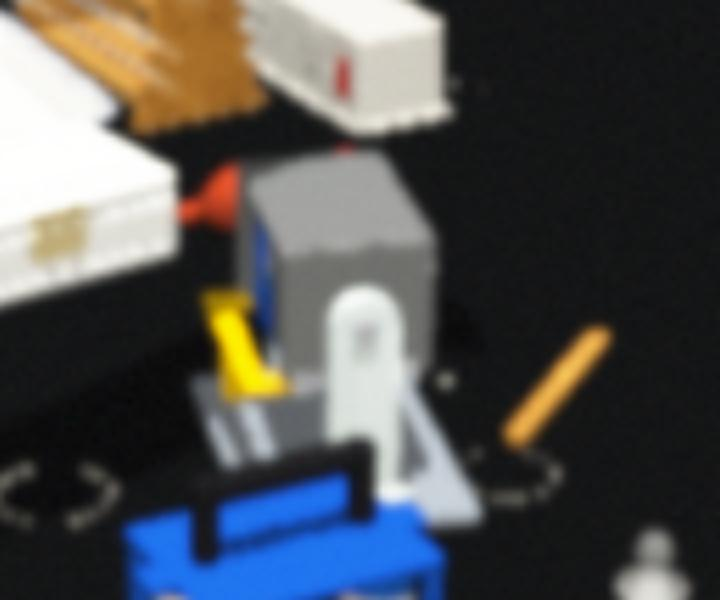

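```bash
python3 - <<'E'
from h import *
d=pickle.load(open('wrist10.pkl','rb')); T=wT(d)
for t in(0,.003,.006): print(t,(proj(d,a2w(S['p'],[[-.063-t,.062,-.039]]),T)*1.4).round(1).tolist(), (proj(pickle.load(open('scene10.pkl','rb')),a2w(S['p'],[[-.063-t,.062,-.039],[-.063-t,-.062,-.039],[-.063-t,-.062,-.045]]))*1.4).round(1).tolist())
print('crank',(proj(d,a2w(S['p'],[[.045,.1525,.003],[.045,.0975,.003]]),T)*1.4).round())
i=cv2.imread('pics/wrist10.png'); cv2.imwrite('pics/w10c.png',cv2.resize(i[270:380,270:350],None,fx=5,fy=5,interpolation=cv2.INTER_CUBIC))
i=cv2.imread('pics/scene10.png'); cv2.imwrite('pics/s10c.png',cv2.resize(i[255:315,340:400],None,fx=9,fy=9,interpolation=cv2.INTER_CUBIC))
E
```

```text
0 [[288.1, 286.1]] [[350.3, 272.5], [360.5, 296.0], [360.5, 298.4]]
0.003 [[284.5, 286.1]] [[349.0, 272.7], [359.2, 296.1], [359.2, 298.5]]
0.006 [[280.9, 286.2]] [[347.8, 272.8], [357.8, 296.2], [357.8, 298.7]]
crank [[424. 172.]
 [423. 250.]]
```

View pics/w10c.png

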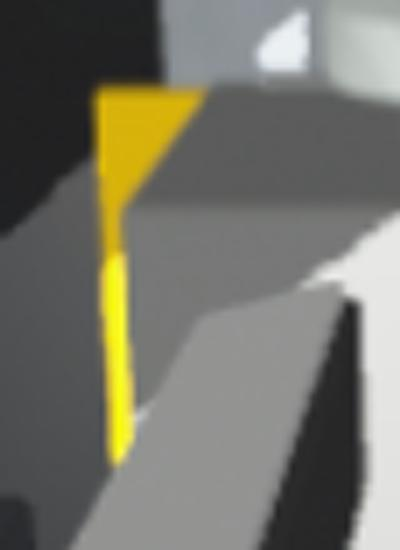

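View pics/s10c.png

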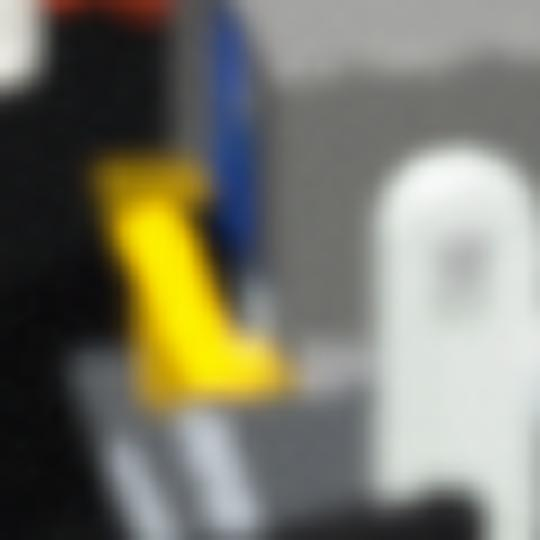

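```bash
python3 - <<'E'
from rig import manip,job
s=manip.state(); print(s['time'],abs(s['joint_vel']).max(),s['force']); job.finish_job()
E
```

```text
19.65 0.02878203958135737 [-0.89249176  1.29710933 -0.42093355]
the job is handed in; nothing more can be done
```

The job is handed in at about 19.7 s. The latch is home, the carrier took its tug, and the cradle is upside down on its stop with the gripper clear. No verdict is reported.

- **Latch:** I gripped the knob and drew it about 26 mm towards the robot until it met its stop. The force there rose to about 11 N at x = +56 mm.
- **Tug:** I gripped the black handle and pulled upward. The tool moved 3.3 mm, about the carrier's stated play. The pull reached about 27 N, above the 12–15 N I aimed for. The latch did not shift in the next picture.
- **Turn:** I took the crank through 180° until it met its stop. The force there peaked at about 36 N and settled at 22 N. I then let go and rose clear.

**Last checks:** The crank lies level on the far side, within a few pixels of where the model puts it. The latch corner is within about 1 mm of home in the wrist view. The carrier is visible inside the inverted cradle, but I did not measure its position. The bottles were not approached, and I did not measure their positions either. No check failed.

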